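# Scrub the algae streak inside a wide-mouth bottle

### The arm

A 6-joint arm with a two-finger parallel gripper is mounted at the origin on a cart in front of the work surface, level with it; the furniture and walls round the work are solid. World frame = base frame: x ahead of the robot, y to its left, z up, the work surface at z = 0. Lengths are in m, angles in rad, forces in N, time in s.
With the tool pointing down it reaches from about 0.35 to 0.8 m from the base axis. Payload 7.3 kg.
Tool frame: the origin (TCP) lies at the very end of the fingers, on their centre line; the grasp point (between the pads) lies 19 mm behind it (env.pinch_z is the distance from the TCP to the grasp point, in m); z points along the fingers, y is the line along which they close (so a half turn about z gives the same grasp; the last joint's range is limited). The gripper opens to 85 mm and grips with 20 to 120 N. Pads are 22 mm wide; open, the fingers measure 114 mm over their backs; the gripper's body (76 mm by 85 mm) begins 54 mm behind the grasp point. The pads swing forward as they close: fully open they stand 13 mm farther back than shut.
Start: joints at [0.989, 0.342, 1.524, -0, 1.275, -0.146], TCP at [0.222, 0.476, 0.231] pointing down, gripper open.
Joint ranges: [-2.53, 2.53], [-0.77, 2.02], [0.04, 2.7], [-1, 4.14], [0.28, 2.66], [-3.11, 3.11]. Speed limits (rad/s): [2.57, 2.57, 3.14, 3.14, 3.14, 3.14].

### API

Orientations are given as a 3x3 rotation matrix whose columns are the frame's x, y, z axes.
In Python, from station import env, camera, models gives the robot as it stands.
- The arm moves only by the tool move_arm, never from a script. Its argument "deltas" is a list that holds one entry, the list of rows, each a list of 4 numbers: the shift along the tool's x, y, z in cm, then the turn about the tool's z in degrees. In form: [[[dx, dy, dz, twist], ...]]. A call has 1 to 10 rows; each row shifts and turns the commanded pose from where the row before left it, along the tool's axes as they then stand; what a row does not reach is not made up. A row lasts 1/10 s, in which the tool goes at most 50 mm and 8.59 degrees, less where a joint would pass 70% of its speed; a pose out of reach is approached as far as the arm can. A call is refused whole if a number of a shift passes 5 or a number of a turn 8.59, either way. A call with a gripper value outside its range is refused whole. "fingers" is the opening, from 0 (shut) to 1 (fully open), set as the call begins (left out, the last holds). The fingers move at their own pace and stop on an object; the grip force is fixed at half the most. Time passes only in rows, so rows that do not move let the fingers close. It gives the time, the measured TCP pose, the force, the opening and the grip force at its end, in the units of the state.
- env.get_obs(): the state, without advancing time (a new reading comes with each control period).
- camera(name): name is "scene" or "side" or "wrist"; returns a dict with "image" (420x560x3 uint8, blue, green, red), "depth" (420x560 float32, m along the optical axis (not along the pixel's ray), 0 where there is no reading), "fovy" (degrees; the focal length in pixels is half the picture's height over the tangent of half this angle, whatever the lens; pixels are square), "cx", "cy" (the principal point, pixels), "k1" (the pictures are not rectified: a ray, as slopes to the right and down, at radius r is drawn at 1 + k1 r^2 times it, then the intrinsics apply), "R" (3x3) and "t" (3): a world point X has camera coordinates R X + t. Camera axes: x right, y down, z forward; pixel columns grow to the right and rows downward; lengths in m; the calibration is good to about 2 mm. A picture is of the moment at which its call begins.
- env.hand_in(): hands the job in; it is judged then, once.
Trained networks look in the newest picture that a camera, given by its name, has taken for a name from the list of things; names that differ only in an ending like _2 or _b are one class to them, and where a whole thing is asked for, a point or a joint stands for the part that bears it (a point fixed in the world has none). Each returns a list of dicts, best first, with "confidence" (0 to 1); they miss things now and then, are a little off and sometimes report something else, mostly with a low value. They report only what shows in the picture. A call takes as long as a camera call.
- models.find_in(query, camera): "uv" ([column, row] in pixels, amid what is visible of it).
- models.mark_of(query, camera): "uv" ([column, row] in pixels: a listed point, or the origin of a listed thing).
The state is a dict: "time": time; "joint_pos": joint angles; "joint_velocities": joint speeds; "effort": joint torques, N m; "eef_pos": TCP position; "ee_rot": TCP orientation; "wrist_force": force on the tool from outside, world axes, zero at the start; "torque": the same for the moment, N m; "width": opening from 0.0 (shut) to 1.0 (fully open); "grip_force": force on a finger pad.
Only numpy, scipy, OpenCV 4.12 (cv2) and the standard library are available. Lean on these libraries where they do the work, as an engineer would, in place of code of your own. Each camera call takes 0.05 s, during which the arm holds its last target. There are 200 camera calls.

### The job

Take the bottle brush from its drip rack and lean it in through the mouth of the clear bottle so that its end bears on the wall with a steady 3 to 6 N where the brown-green streak is, then scrub up and down the whole length of the streak for at least two full strokes, keeping up that pressure. The bottle is to stay down in its stand. Afterwards hang the brush back in the fork of the drip rack by its collar, let go, and leave the other things on the bench where they are.

Things in the scene. Friction and masses are not known exactly. Their poses are not given: they have to be found in the camera images.
- bottle: Clear open bottle, about 0.3 kg, 120 mm tall, loose in a wire stand. Origin: centre of its underside, z up. Body 82 mm outside, 76 mm inside diameter up to 84 mm high, floor 5 mm thick; then a shoulder narrowing to the neck from 97 to 120 mm high, 48 mm inside, 54 mm outside diameter. An upright brush cannot reach the wall below the shoulder; one tilted 15 to 25 degrees can
- streak (a point): Middle of the brown-green streak of dried algae on the inside of the bottle's wall, 38 mm from the axis on its +x side (x points out through the wall, z up), 41 mm above the underside. The streak is about 25 mm wide and runs from 16 to 66 mm above the underside
- bottle_mouth (a point): Centre of the bottle's mouth, 120 mm above its underside; same axes as the bottle
- stand: Steel wire bottle stand, fixed: plate 118 x 118 mm whose top is 6 mm above the bench, four posts (47 mm from the axis, 70 mm high) and two rings round the bottle. Origin: centre of its underside, on the axis. It takes larger bottles too: this one has 6 to 9 mm of play and slides on the plate when pushed with 1 to 2 N, until it meets one or two posts, so firm pressure is felt only then
- brush: Bottle brush, 0.1 kg, 230 mm long, hanging upright in the rack, head down. Origin: centre of the collar's underside; z up along the handle. Blue round handle 22 mm thick from 15 to 79 mm above the origin, top at 85 mm; collar 34 mm across, 5 mm thick; below it a 6 mm wire down to the pale bristle head with a round end, 22 mm thick, 103 to 145 mm below the origin
- brush_collar (a point): Centre of the collar's underside (the brush's origin), z along the handle
- brush_end (a point): Centre of the round end of the brush head, 134 mm below the brush's origin when unbent, 11 mm from the very end and from the bristles' surface. The wire is springy and bends at the collar: up to 1.8 N for each mm of sideways deflection here (less with the give of the grip)
- rack: Drip rack, fixed: grey base 130 x 100 x 10 mm, a post at its rear (58 mm to +x) and on top a flat horizontal fork 46 mm wide: two prongs, a 14 mm slot between them, open to the origin's -x side; the prongs end 26 mm to -x and carry lips 3 mm high there. Origin: on the bench below the seat, z up
- rack_seat (a point): Where the brush's collar rests, on the fork's upper face, 158 mm above the bench; same axes as the rack, the slot runs from here to -x
- cap: The bottle's black screw cap, 58 mm wide, 20 mm high, lying loose beside the stand (leave alone). Origin: centre of its underside
- dropper_bottle: Small brown dropper bottle, 34 mm wide, 102 mm tall, loose beside the stand (leave alone). Origin: centre of its underside
- screw_tin: Round white tin, 69 mm wide, 31 mm high, loose near the rack (leave alone). Origin: centre of its underside
- electric_tape: Roll of black tape, 62 mm wide, 19 mm high, loose near the rack (leave alone). Origin: centre of its underside

How it is judged:
On the way, in this order (a step that is already met when the one before it is completed fails the run):
1. the brush's end presses on the lower part of the streak with 2 to 8 N (its centre less than 31 mm above the bottle's underside, within 13 mm of the streak's middle line) (z of brush_end in the frame of bottle between 0.008 and 0.031 m and x of brush_end in the frame of bottle above 0.022 m and y of brush_end in the frame of bottle between -0.013 and 0.013 m and contact force between brush and bottle between 2 and 8 N), for 0.1 s.
2. still pressing with 2 to 8 N, on the upper part of the streak (centre more than 48 mm above the underside) (z of brush_end in the frame of bottle between 0.048 and 0.08 m and x of brush_end in the frame of bottle above 0.022 m and y of brush_end in the frame of bottle between -0.013 and 0.013 m and contact force between brush and bottle between 2 and 8 N), for 0.1 s.
3. down again, pressing on the lower part (all of step 1), for 0.1 s.
4. up again, pressing on the upper part (all of step 2), for 0.1 s.
At the end, for the whole second after the job is handed in: The brush hangs still and upright (within 7 degrees) in the rack with its collar on the fork within 11 mm of the seat, and the bottle stands upright and at rest, down on the plate of its stand (distance between brush_collar and rack_seat below 0.011 m and angle between brush's own z axis and vertical below 0.12 rad and linear speed of each of brush, bottle below 0.03 m/s and angle between bottle's own z axis and vertical below 0.1 rad and horizontal distance between bottle and stand below 0.014 m and height (world z) of bottle below 0.012 m); the robot touches nothing.
It fails at once if the bottle is lifted more than 20 mm or tipped more than 15 degrees (height (world z) of bottle above 0.026 m or angle between bottle's own z axis and vertical above 0.26 rad).
It fails at once if the cap, dropper bottle, tin or tape roll is moved by more than 25 mm (distance of any of cap, dropper_bottle, screw_tin, electric_tape from where it was at the start of the episode above 0.025 m).
It also fails if it takes over 72 s, if anything falls off the work surface, if the arm or the gripper's body presses on something with over 40 N, if the wrist force passes 120 N, or if a joint passes its speed limit or range.

## Working session

There is one attempt and no reset: what is moved stays moved. The work goes in short steps, Python scripts to look and compute and a tool call to move; the robot and the scene stay as the last step left them, time stands still between calls to the robot, and variables do not carry over. Pictures are saved under pics/ and viewed, at most 10 in all, crops included, and the job is handed in when it is done.

Besides the shell and the picture viewer there is one more tool, called after "Call:" in YAML: its name, and indented under it one key for each argument. move_arm: Moves the arm, as the interface text tells. Its arguments: {"type":"object","properties":{"deltas":{"type":"array"},"fingers":{"type":"number"}},"required":["deltas"]}

```bash
mkdir -p pics
cat > h.py <<'E'
import numpy as np, cv2
from station import env, camera, models
def K(c):
    f=c["image"].shape[0]/2/np.tan(np.radians(c["fovy"])/2)
    return np.array([[f,0,c["cx"]],[0,f,c["cy"]],[0,0,1.]])
def dist(c): return np.array([c["k1"],0,0,0,0.])
def ray(c,uv):
    p=cv2.undistortPoints(np.array([[uv]],float),K(c),dist(c))[0,0]
    R=np.array(c["R"]);o=-R.T@np.array(c["t"])
    return o,R.T@np.array([p[0],p[1],1.])   # times depth
def onz(c,uv,z):
    o,d=ray(c,uv);return o+d*(z-o[2])/d[2]
def tri(rays):
    A=np.zeros((3,3));b=np.zeros(3)
    for o,d in rays:
        d=d/np.linalg.norm(d);P=np.eye(3)-np.outer(d,d);A+=P;b+=P@o
    X=np.linalg.solve(A,b)
    return X,[np.linalg.norm(np.cross(X-o,d/np.linalg.norm(d))) for o,d in rays]
def proj(c,X):
    return cv2.projectPoints(np.array(X,float).reshape(-1,1,3),cv2.Rodrigues(np.array(c["R"]))[0],np.array(c["t"],float),K(c),dist(c))[0][:,0]
E
python3 - <<'E'
from h import *
np.set_printoptions(precision=4,suppress=True)
C={n:camera(n) for n in("scene","side")}
cv2.imwrite("pics/a.png",C["scene"]["image"]);cv2.imwrite("pics/b.png",C["side"]["image"])
for n in C: print(n,"pos",ray(C[n],(280,210))[0])
for q in "bottle streak bottle_mouth stand brush brush_collar brush_end rack rack_seat cap dropper_bottle screw_tin electric_tape".split():
    r=[];
    for n in C:
        m=models.mark_of(q,n)
        if m: r.append(ray(C[n],m[0]["uv"])); print(q,n,np.array(m[0]["uv"]),round(m[0]["confidence"],2), [round(x["confidence"],2) for x in m[1:3]])
    if len(r)==2: X,e=tri(r);print("   ",X,e[0])
    elif r: print("   only one; z=0:", r[0][0]-r[0][1]*r[0][0][2]/r[0][1][2])
o=env.get_obs();print(o["time"],o["eef_pos"],np.array(o["ee_rot"]),env.pinch_z,o["wrist_force"])
E
```

```text
scene pos [-0.0852  0.8044  0.5521]
side pos [0.5358 0.9869 0.5992]
bottle scene [243.1 265.1] 0.72 []
bottle side [286.3 284.4] 0.67 []
    [0.5067 0.142  0.0111] 0.0012005752014952928
streak scene [230.4 257.1] 0.6 []
streak side [282.7 277.2] 0.85 []
    [0.5149 0.1727 0.0464] 0.0019792368192987886
stand side [292.5 287. ] 0.73 []
   only one; z=0: [0.4931 0.1379 0.    ]
brush scene [310.4 168.1] 0.72 []
brush side [268.1 167.1] 0.82 []
    [ 0.5465 -0.1823  0.1488] 0.0005329308564296089
brush_collar scene [307.5 171.7] 0.89 []
brush_collar side [269.6 165.8] 0.62 []
    [ 0.5421 -0.1639  0.1519] 0.007570617038401375
brush_end scene [309.6 211.3] 0.64 []
brush_end side [269.7 212.4] 0.46 []
    [ 0.543  -0.1829  0.0196] 0.00089986469176786
rack scene [305.6 218. ] 0.76 []
rack side [270.6 218.9] 0.56 [0.55]
    [ 0.5404 -0.1605  0.0095] 0.0007559052921573061
rack_seat scene [310.9 166.1] 0.57 []
rack_seat side [269.5 164.1] 0.71 []
    [ 0.5428 -0.1788  0.1573] 0.0015487877657043442
cap scene [301.  268.3] 0.78 []
cap side [328.2 261.8] 0.94 [0.18]
    [0.4076 0.0528 0.0044] 0.004128473828558016
dropper_bottle scene [219.7 290.3] 0.87 []
dropper_bottle side [292.  315.2] 0.57 [0.31]
    [ 0.4973  0.2274 -0.0051] 0.00025515384193742233
screw_tin scene [302.2 268.4] 0.44 []
screw_tin side [309.3 223.2] 0.83 [0.71, 0.65]
    [0.4359 0.0009 0.0246] 0.052232824217752404
electric_tape scene [241.2 266.9] 0.53 [0.48]
electric_tape side [310.9 225. ] 0.69 [0.65]
    [0.4486 0.2019 0.1231] 0.055172045080120545
1.4 [0.2216 0.476  0.2313] [[-0.9065  0.4221  0.0001]
 [ 0.4221  0.9065  0.0001]
 [-0.      0.0001 -1.    ]] 0.0187 [-0.4388 -0.0054  0.0255]
```

View pics/a.png

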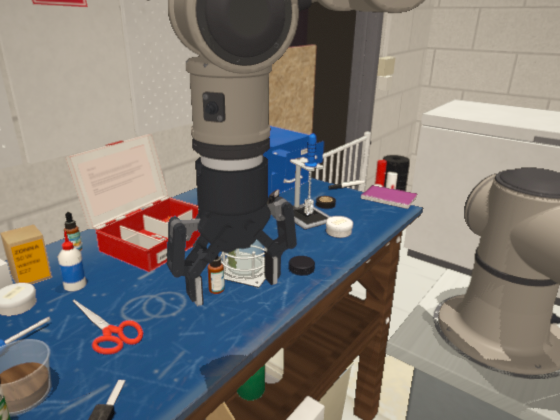

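View pics/b.png

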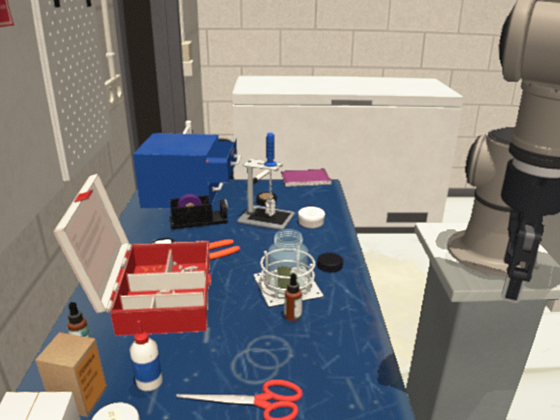

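The pictures show the rack (post at the far +x side, brush upright in the fork at about (269,165) in the side view) and the bottle in its stand at about (288,275), with the streak facing roughly world +y. I'll go up and over to the front of the rack for a close look.

Call:
move_arm:
  deltas:
    - [[0, 0, -5, 0], [-3.3, -3, -3, 0], [-3.3, -3, -2, 0], [-3.3, -3, 0, 0], [-3.3, -3, 0, 0], [-3.3, -3, 0, 0], [-3.3, -3, 0, 0], [-3.3, -3, 0, 0], [-3.3, -3, 0, 0], [-3.3, -3, 0, 0]]
  fingers: 1

```text
time: 2.4
eef_pos: [0.376, 0.107, 0.3295]
ee_rot: [[-0.907, 0.422, 0.001], [0.422, 0.907, 0.0], [-0.001, 0.001, -1.0]]
wrist_force: [0.2, 0.6, 0.4]
width: 1.002
grip_force: 0.0
```

Call:
move_arm:
  deltas:
    - [[-3.3, -3, 0, 0], [-3.3, -3, 0, 0], [-3.3, -3, 0, 0], [-3.3, -3, 0, 0], [0, 0, 0, 8], [0, 0, 0, 8], [0, 0, 0, 8], [0, 0, 0, 8], [0, 0, 0, 8]]

```text
time: 3.3
eef_pos: [0.4446, -0.0559, 0.3292]
ee_rot: [[-0.418, 0.909, 0.0], [0.909, 0.418, 0.0], [0.0, 0.0, -1.0]]
wrist_force: [-0.3, 0.4, -0.0]
width: 0.998
grip_force: 0.0
```

```bash
cat > look.py <<'E'
from h import *
import sys
np.set_printoptions(precision=4,suppress=True)
C={n:camera(n) for n in("scene","side","wrist")}
for n in C: cv2.imwrite(f"pics/{sys.argv[1]}_{n}.png",C[n]["image"])
for q in sys.argv[2:]:
    r=[];nn=[]
    for n in C:
        m=models.mark_of(q,n)
        if m and m[0]["confidence"]>.4: r.append(ray(C[n],m[0]["uv"]));nn.append((n,np.round(m[0]["uv"]).astype(int).tolist(),round(m[0]["confidence"],2)))
    print(q,nn)
    if len(r)>1: print("   ",*tri(r))
o=env.get_obs();print(o["time"],o["eef_pos"],np.array(o["ee_rot"]).tolist(),o["joint_pos"],o["wrist_force"])
print("wristcam",ray(C["wrist"],(280,210)))
E
python3 look.py c rack_seat brush_collar rack brush_end bottle bottle_mouth streak stand screw_tin electric_tape
```

```text
rack_seat [('scene', [309, 167], 0.71), ('side', [269, 163], 0.73), ('wrist', [312, 328], 0.91)]
    [ 0.5433 -0.1749  0.1587] [np.float64(0.004959132625239821), np.float64(0.0033814112789331083), np.float64(0.002784711164629228)]
brush_collar [('scene', [308, 167], 0.91), ('side', [270, 162], 0.8), ('wrist', [313, 325], 0.75)]
    [ 0.541  -0.1682  0.1625] [np.float64(0.007967485054779904), np.float64(0.005821655484037321), np.float64(0.0033684034304887127)]
rack [('scene', [304, 216], 0.67), ('side', [272, 221], 0.78), ('wrist', [303, 259], 0.6)]
    [ 0.541  -0.1648  0.0086] [np.float64(0.008110932323984677), np.float64(0.005910144604558913), np.float64(0.006213124653345337)]
brush_end [('scene', [307, 208], 0.46), ('side', [270, 211], 0.43), ('wrist', [305, 270], 0.59)]
    [ 0.5428 -0.1725  0.0309] [np.float64(0.003224649321045566), np.float64(0.0025183044711430923), np.float64(0.002360387881097258)]
bottle [('scene', [242, 266], 0.84), ('side', [287, 282], 0.94), ('wrist', [391, 41], 0.71)]
    [0.5073 0.1383 0.0092] [np.float64(0.005031500635375538), np.float64(0.0026726793795
[... 810 characters left out ...]
984729), np.float64(0.007020011488499493), np.float64(0.003797450611736631)]
electric_tape [('scene', [327, 208], 0.76), ('side', [266, 205], 0.44), ('wrist', [277, 324], 0.56)]
    [ 0.5572 -0.3023 -0.016 ] [np.float64(0.0002772233254464162), np.float64(0.001452009154889543), np.float64(0.0012019871588631733)]
4.95 [ 0.4447 -0.0558  0.3292] [[-0.4230947038201462, 0.9060854637492831, 6.30998386975111e-05], [0.9060854659071065, 0.42309470212710604, 3.8779855149652515e-05], [8.440655579435646e-06, 7.358139807359778e-05, -0.9999999972572665]] [-0.2963  0.1347  1.5297  0.0001  1.4771 -0.7331] [ 0.664  -0.3506 -0.1558]
wristcam (array([0.4101, 0.0193, 0.4724]), array([ 0.1333, -0.2761, -0.952 ]))
```

View pics/c_wrist.png

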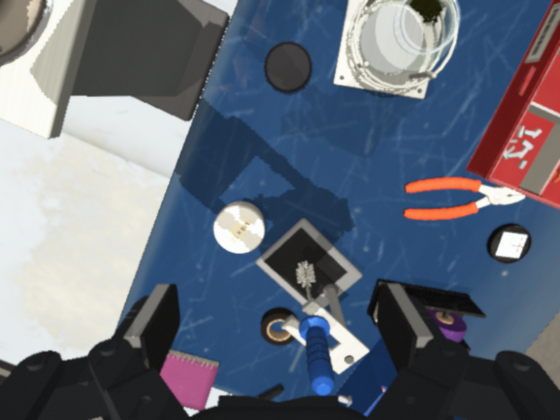

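Run:
```python
from h import *
np.set_printoptions(precision=4,suppress=True)
c=camera("wrist");d=c["depth"]
h,w=d.shape;v,u=np.mgrid[:h,:w]
p=cv2.undistortPoints(np.stack([u,v],-1).reshape(-1,1,2).astype(float),K(c),dist(c))[:,0]
X=(np.c_[p,np.ones(len(p))]*d.reshape(-1,1)-np.array(c["t"]))@np.array(c["R"])
X=X.reshape(h,w,3)
ok=(d>0)
roi=ok&(np.abs(X[...,0]-.56)<.12)&(np.abs(X[...,1]+.18)<.1)
bl=(c["image"][...,0].astype(int)-c["image"][...,2]>70)
for a,b in((.235,.26),(.2,.235),(.175,.2)):
    m=roi&(X[...,2]>a)&(X[...,2]<b); P=X[m]
    print(a,b,len(P),P.mean(0) if len(P) else 0, P.min(0) if len(P) else 0,P.max(0) if len(P) else 0)
m=roi&(X[...,2]>.15)&(X[...,2]<.17); P=X[m]
print("fork",len(P),P.min(0),P.max(0),cv2.minAreaRect((P[:,:2]*1000).astype(np.float32)))
m=roi&(X[...,2]>.005)&(X[...,2]<.016); P=X[m]
print("base",len(P),cv2.minAreaRect((P[:,:2]*1000).astype(np.float32)))
for n in("rack_seat","brush_collar","rack"):
    m=models.mark_of(n,"wrist");
    if m: print(n,onz(c,m[0]["uv"],0 if n=="rack" else .158))
```

```text
0.235 0.26 407 [ 0.54   -0.1722  0.2407] [ 0.5319 -0.184   0.235 ] [ 0.5518 -0.1642  0.2446]
0.2 0.235 694 [ 0.5375 -0.1687  0.2187] [ 0.5302 -0.1819  0.2001] [ 0.5527 -0.1638  0.2349]
0.175 0.2 336 [ 0.5372 -0.1682  0.1894] [ 0.5302 -0.1832  0.1751] [ 0.5523 -0.1632  0.2   ]
fork 2470 [ 0.5104 -0.2669  0.15  ] [ 0.658  -0.1455  0.1696] ((592.8883056640625, -199.9090576171875), (58.14594650268555, 171.55223083496094), 61.00901412963867)
base 4863 ((573.11181640625, -163.34347534179688), (206.8518524169922, 183.28857421875), 25.80609130859375)
rack_seat [ 0.5424 -0.1759  0.158 ]
brush_collar [ 0.5418 -0.172   0.158 ]
```

The wrist picture shows the brush handle (blue, collar ~(313,325), top ~(322,385)), the rack base with corners near (258,262), (308,222), (362,275), and the fork going from (285,320) to (350,360).

Run:
```python
from h import *
np.set_printoptions(precision=4,suppress=True)
c=camera("wrist")
a,b,d=[onz(c,x,.01) for x in((258,262),(308,222),(362,275))]
print(a,b,d,np.linalg.norm(a-b),np.degrees(np.arctan2(*(a-b)[1::-1])),np.linalg.norm(d-b),np.degrees(np.arctan2(*(d-b)[1::-1])))
im=cv2.resize(c["image"][210:400,230:430],(800,760))[:600]
im=cv2.resize(c["image"][215:395,220:420],None,fx=3.3,fy=3.3,interpolation=cv2.INTER_CUBIC);cv2.imwrite("pics/d.png",im)
s=camera("side");cv2.imwrite("pics/e.png",cv2.resize(s["image"][120:320,190:370],None,fx=3,fy=3,interpolation=cv2.INTER_CUBIC))
```

```text
[ 0.4797 -0.2006  0.01  ] [ 0.518 -0.114  0.01 ] [ 0.6283 -0.1548  0.01  ] 0.09465161958701 -113.85444020976107 0.11752266918934985 -20.277122963023704
```

View pics/d.png

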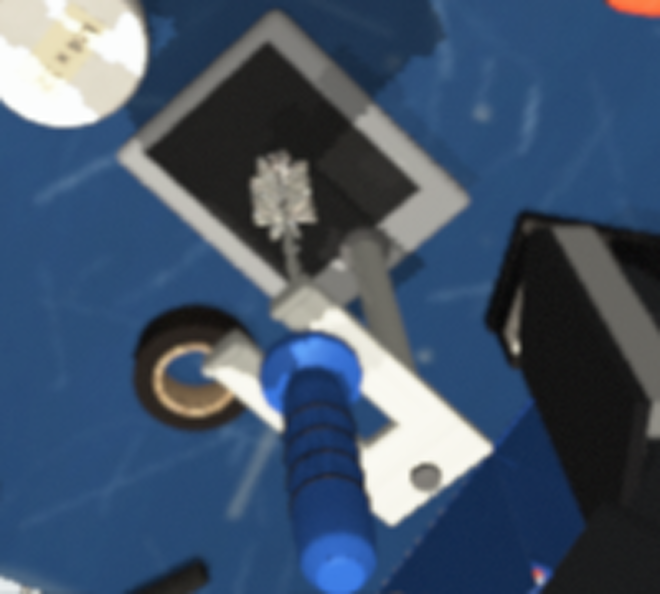

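View pics/e.png

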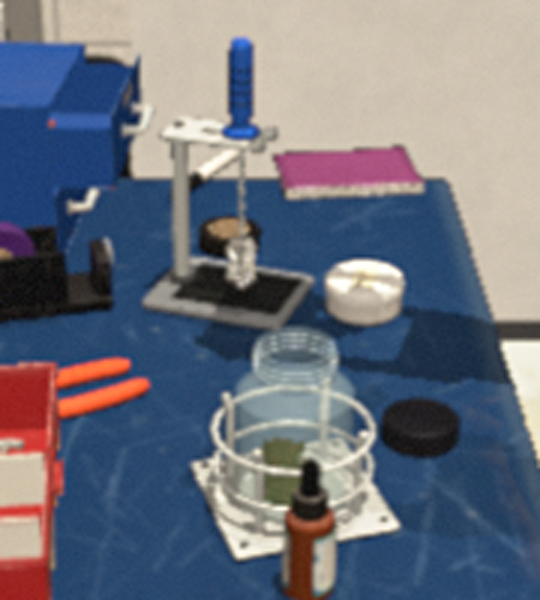

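Call:
move_arm:
  deltas:
    - [[-3, 0.75, 0, 7.8], [0, 0, 0, 7.8], [0, 0, 0, 7.8], [0, 0, 0, 7.8], [0, 0, 0, 7.8], [0, 0, 0, 8]]

```text
time: 5.85
eef_pos: [0.4642, -0.0798, 0.3292]
ee_rot: [[0.379, 0.925, -0.0], [0.925, -0.379, 0.0], [0.0, -0.0, -1.0]]
wrist_force: [0.8, -0.2, 0.1]
width: 0.997
grip_force: 0.0
```

```bash
cat > go.py <<'E'
from h import *
import sys
# target xyz -> tool cm
o=env.get_obs();R=np.array(o["ee_rot"]);p=np.array(o["eef_pos"])
t=np.array([float(a) for a in sys.argv[1:4]])
print("tool cm",np.round(R.T@(t-p)*100,2),"yaw of y",np.degrees(np.arctan2(R[1,1],R[0,1])),"t",o["time"])
E
python3 go.py .5415 -.1745 .177
```

```text
tool cm [-5.83 10.75 15.22] yaw of y -22.295242909856768 t 5.85
```

Call:
move_arm:
  deltas:
    - [[-1.95, 3.6, 0, 0], [-1.95, 3.6, 0, 0], [-1.93, 3.55, 0, 0], [0, 0, 0, 0]]

```text
time: 6.25
eef_pos: [0.5438, -0.1776, 0.3271]
ee_rot: [[0.377, 0.926, -0.002], [0.926, -0.377, -0.0], [-0.001, -0.001, -1.0]]
wrist_force: [-1.2, 0.1, -0.2]
width: 1.001
grip_force: 0.0
```

Run:
```python
from h import *
np.set_printoptions(precision=4,suppress=True)
c=camera("wrist");o=env.get_obs();print(o["eef_pos"])
for q in("brush_collar","rack_seat","brush"):
    m=models.mark_of(q,"wrist")
    if m: print(q,m[0]["uv"],m[0]["confidence"],onz(c,m[0]["uv"],.158))
b=c["image"].astype(int);m=((b[...,0]-b[...,2]>90)&(b[...,0]>150)).astype(np.uint8)
n,l,s,ce=cv2.connectedComponentsWithStats(m)
for i in range(1,n):
    if s[i,4]>200: print(s[i],ce[i])
d=c["depth"];h,w=d.shape;v,u=np.mgrid[:h,:w]
p=cv2.undistortPoints(np.stack([u,v],-1).reshape(-1,1,2).astype(float),K(c),dist(c))[:,0]
X=((np.c_[p,np.ones(len(p))]*d.reshape(-1,1)-np.array(c["t"]))@np.array(c["R"])).reshape(h,w,3)
R=np.array(o["ee_rot"]);T=(X-np.array(o["eef_pos"]))@R
for a,b in((.2375,.25),(.21,.23),(.19,.21)):
    mm=(d>0)&(X[...,2]>a)&(X[...,2]<b)&(np.hypot(T[...,0],T[...,1])<.03)
    if mm.sum(): print(a,mm.sum(),T[mm].mean(0),T[mm].min(0),T[mm].max(0))
cv2.imwrite("pics/f.png",c["image"])
```

```text
[ 0.5427 -0.1758  0.3276]
brush_collar [274.9, 186.3] 0.73 [ 0.5428 -0.172   0.158 ]
brush [278.7, 193.8] 0.78 [ 0.5433 -0.1799  0.158 ]
[  410   146   150   191 19570] [497.669  238.7003]
[258 177  35  21 325] [273.5231 184.1754]
[265 206  21  23 347] [274.7723 216.7176]
0.2375 588 [0.0016 0.0001 0.0857] [-0.0095 -0.0094  0.0821] [0.0103 0.0096 0.09  ]
0.21 218 [0.0085 0.0001 0.1068] [-0.0016 -0.0111  0.0978] [0.0114 0.0109 0.1175]
0.19 175 [0.0086 0.0005 0.127 ] [ 0.0007 -0.0111  0.1177] [0.0112 0.0116 0.1375]
```

Call:
move_arm:
  deltas:
    - [[0, 0, 4, 0], [0, 0, 4, 0], [0, 0, 4, 0], [0, 0, 3.1, 0], [0, 0, 0, 0], [0, 0, 0, 0]]

```text
time: 7.05
eef_pos: [0.5423, -0.1736, 0.1796]
ee_rot: [[0.373, 0.928, 0.001], [0.928, -0.373, -0.0], [0.0, 0.001, -1.0]]
wrist_force: [0.6, 0.1, 0.5]
width: 0.993
grip_force: 0.0
```

Call:
move_arm:
  deltas:
    - [[0, 0, 0, 0], [0, 0, 0, 0], [0, 0, 0, 0], [0, 0, 0, 0], [0, 0, 0, 0], [0, 0, 0, 0], [0, 0, 0, 0], [0, 0, 0, 0]]
  fingers: 0

```text
time: 7.85
eef_pos: [0.5423, -0.1743, 0.1789]
ee_rot: [[0.374, 0.927, 0.001], [0.927, -0.374, -0.0], [0.0, 0.001, -1.0]]
wrist_force: [-0.6, -0.3, 6.3]
width: 0.24
grip_force: 58.5
```

Call:
move_arm:
  deltas:
    - [[0, 0, -2, 0], [0, 0, -2, 0], [0, 0, 0, 0], [0, 0, 0, 0]]

```text
time: 8.25
eef_pos: [0.5418, -0.174, 0.2175]
ee_rot: [[0.374, 0.927, -0.0], [0.927, -0.374, 0.0], [0.0, -0.001, -1.0]]
wrist_force: [-0.8, 1.2, -2.3]
width: 0.241
grip_force: 58.7
```

Call:
move_arm:
  deltas:
    - [[-0.5, 0, 0, 0], [-0.5, 0, 0, 0], [-0.3, 0, 0, 0], [0, 0, 0, 0]]

```text
time: 8.65
eef_pos: [0.5371, -0.1846, 0.2168]
ee_rot: [[0.374, 0.927, -0.001], [0.927, -0.374, 0.005], [0.004, -0.003, -1.0]]
wrist_force: [2.3, 7.1, -1.4]
width: 0.245
grip_force: 58.9
```

Call:
move_arm:
  deltas:
    - [[-0.4, 0, 0, 0], [-0.4, 0, 0, 0], [0, 0, 0, 0]]

```text
time: 8.95
eef_pos: [0.534, -0.1921, 0.2169]
ee_rot: [[0.374, 0.927, -0.001], [0.927, -0.374, 0.005], [0.004, -0.003, -1.0]]
wrist_force: [2.1, 6.3, -1.0]
width: 0.237
grip_force: 59.1
```

Call:
move_arm:
  deltas:
    - [[-0.4, 0, 0, 0], [-0.4, 0, 0, 0], [0, 0, 0, 0]]

```text
time: 9.25
eef_pos: [0.5309, -0.1998, 0.217]
ee_rot: [[0.374, 0.927, -0.001], [0.927, -0.374, 0.004], [0.003, -0.003, -1.0]]
wrist_force: [0.9, 6.3, 0.0]
width: 0.243
grip_force: 59.6
```

Call:
move_arm:
  deltas:
    - [[-0.4, 0, 0, 0], [-0.5, 0, 0, 0], [0, 0, 0, 0], [0.8, 0, 0, 0], [0, 0, 0, 0]]

```text
time: 9.75
eef_pos: [0.5308, -0.2016, 0.2177]
ee_rot: [[0.374, 0.928, -0.001], [0.928, -0.374, -0.0], [-0.001, -0.001, -1.0]]
wrist_force: [0.5, -0.3, -0.6]
width: 0.238
grip_force: 60.4
```

```bash
cat > tilt.py <<'E'
from h import *
from scipy.optimize import least_squares
np.set_printoptions(precision=4,suppress=True)
# handle axis from blue pixels in side + scene pictures; brush_end by the net
C={n:camera(n) for n in("side","scene")}
o=env.get_obs();R=np.array(o["ee_rot"]);p=np.array(o["eef_pos"]);g=p-R[:,2]*env.pinch_z
print("time",o["time"],"tcp",p,"F",o["wrist_force"],"T",o["torque"])
rr={q:[] for q in("brush_end","brush_collar")}
for n in C:
    for q in rr:
        m=models.mark_of(q,n)
        if m: rr[q].append(ray(C[n],m[0]["uv"])); print(q,n,np.round(m[0]["uv"]),round(m[0]["confidence"],2), "in-plane tool xz:",end=" ")
        else: continue
        # intersect ray with plane tool y=0 through grasp point
        a,d=rr[q][-1];y=R[:,1];P=a+d*((g-a)@y)/(d@y);t=(P-g)@R;print(t, "tilt",np.degrees(np.arctan2(t[0],t[2])),"len",np.hypot(t[0],t[2]))
E
python3 tilt.py
```

```text
time 9.85 tcp [ 0.5307 -0.202   0.2178] F [ 0.2152  0.3079 -0.3376] T [-0.0364  0.0371 -0.042 ]
brush_end side [269. 201.] 0.64 in-plane tool xz: [ 0.0388 -0.      0.1755] tilt 12.455062727116037 len 0.17968758379668806
brush_collar side [274. 148.] 0.96 in-plane tool xz: [ 0.003  -0.      0.0401] tilt 4.31398422161288 len 0.04016987711719519
brush_collar scene [313. 152.] 0.64 in-plane tool xz: [0.0246 0.     0.042 ] tilt 30.32945738755137 len 0.04868440599713437
```

Call:
move_arm:
  deltas:
    - [[0.2, -2, 0, 0], [0, -3, 0, 0], [0, -3, -1, 0], [0, 0, -4, 0], [0, 0, -3, 0], [0, 0, 0, 0], [0, 0, 0, 0]]

```text
time: 10.75
eef_pos: [0.4574, -0.1703, 0.2985]
ee_rot: [[0.374, 0.927, 0.001], [0.927, -0.374, -0.001], [-0.0, 0.001, -1.0]]
wrist_force: [-0.4, -0.0, -1.8]
width: 0.244
grip_force: 60.2
```

```bash
cat > wt.py <<'E'
from h import *
np.set_printoptions(precision=4,suppress=True)
c=camera("wrist");o=env.get_obs();R=np.array(o["ee_rot"]);p=np.array(o["eef_pos"]);g=p-R[:,2]*env.pinch_z
print("time",o["time"],"tcp",p,"F",o["wrist_force"],"T",o["torque"])
for q,L in(("brush_end",.172),("brush_collar",.038)):
    m=models.mark_of(q,"wrist")
    for k in m[:2]:
        a,d=ray(c,k["uv"]);a=(a-g)@R;d=d@R
        A,B,Cc=d@d,a@d,a@a-L*L;D=B*B-A*Cc
        if D<0: print(q,k,"closest",np.linalg.norm(a-d*B/A),a-d*B/A);continue
        for s in(-1,1):
            t=a+d*(-B+s*D**.5)/A;print(q,np.round(k["uv"]),round(k["confidence"],2),"tool from grasp",t,"tilt",np.degrees(np.arctan2(t[0],t[2])))
for q in("bottle_mouth","streak"):
    m=models.mark_of(q,"wrist")
    if m: print(q,m[0],onz(c,m[0]["uv"],.126 if q=="bottle_mouth" else .047))
cv2.imwrite("pics/w%d.png"%(o["time"]*100),c["image"])
E
python3 wt.py; ls pics
```

```text
time 10.8 tcp [ 0.457  -0.1701  0.2975] F [-0.7481  0.1999 -1.0097] T [-0.0534  0.0046  0.0532]
brush_end [278. 129.] 0.89 tool from grasp [ 0.0852  0.0004 -0.1494] tilt 150.32356834281245
brush_end [278. 129.] 0.89 tool from grasp [0.0581 0.0011 0.1619] tilt 19.74265772033407
brush_collar [276. 236.] 0.55 tool from grasp [ 0.0364 -0.     -0.0111] tilt 106.92929548425322
brush_collar [276. 236.] 0.55 tool from grasp [ 0.0182 -0.0002  0.0333] tilt 28.647615302525125
a.png
b.png
c_scene.png
c_side.png
c_wrist.png
d.png
e.png
f.png
w1080.png
```

Call:
move_arm:
  deltas:
    - [[3.5, -0.9, -0.3, 0], [3.5, -0.9, -0.3, 0], [3.5, -0.9, -0.3, 0], [3.5, -0.9, 0, 0], [3.5, -0.9, 0, 0], [3.5, -0.9, 0, 0], [3.5, -1, 0, -3.5], [0, 0, 0, -3.5], [0, 0, 0, 0], [0, 0, 0, 0]]

```text
time: 12.0
eef_pos: [0.4896, 0.0807, 0.3067]
ee_rot: [[0.26, 0.966, -0.001], [0.966, -0.26, -0.0], [-0.0, -0.001, -1.0]]
wrist_force: [-0.6, 0.5, -0.1]
width: 0.242
grip_force: 60.1
```

```bash
python3 wt.py; python3 look.py g bottle_mouth bottle streak stand; ls pics/w*
```

```text
time 12.05 tcp [0.4896 0.0805 0.3068] F [-0.1284 -0.2379 -0.938 ] T [-0.0194  0.0262 -0.0397]
brush_end [278. 131.] 0.86 tool from grasp [ 0.0856  0.0003 -0.1492] tilt 150.15645962602593
brush_end [278. 131.] 0.86 tool from grasp [ 0.0574 -0.0001  0.1622] tilt 19.4840042868993
brush_end [386. 403.] 0.54 tool from grasp [ 0.1    -0.0059 -0.1398] tilt 144.40635567706852
brush_end [386. 403.] 0.54 tool from grasp [-0.1322  0.0808  0.0747] tilt -60.541256442678666
brush_collar [277. 237.] 0.74 tool from grasp [ 0.0365 -0.0002 -0.0104] tilt 105.95724611969852
brush_collar [277. 237.] 0.74 tool from grasp [ 0.0186 -0.0004  0.0331] tilt 29.368238957856445
bottle_mouth {'uv': [277.7, 124.7], 'confidence': 0.71} [0.5044 0.1378 0.126 ]
bottle_mouth [('scene', [244, 216], 0.68), ('side', [288, 234], 0.72), ('wrist', [276, 123], 0.63)]
    [0.504  0.1398 0.1319] [np.float64(0.0018401707436226818), np.float64(0.0019622418639549098), np.float64(0.00039615863795017497)]
bottle [('scene', [242, 266], 0.89), ('side', [287, 284], 0.73), ('wrist', [279, 119], 0.76)]
    [0.5069 0.1382 0.0086] [np.float64(0.004378606703590608), np.float64(0.0023723852715530577), np.float64(0.0033549749130070525)]
streak [('scene', [230, 257], 0.82), ('side', [284, 280], 0.62)]
    [0.5126 0.1769 0.0466] [np.float64(0.0007138136363483327), np.float64(0.0007138136363483437)]
stand [('scene', [246, 268], 0.64), ('side', [287, 285], 0.83)]
    [0.5039 0.1342 0.0016] [np.float64(2.753011593520845e-05), np.float64(2.753011593520281e-05)]
13.0 [0.4897 0.081  0.3072] [[0.2582934547519034, 0.9660665039536693, 3.422077085507633e-05], [0.9660665007563609, -0.2582934567162136, 7.95861132066852e-05], [8.57244793444926e-05, 1.250296822271134e-05, -0.9999999962474947]] [0.0093 0.2387 1.4586 0.0001 1.4442 0.2706] [-0.5601 -0.6948 -0.9359]
wristcam (array([0.5117, 0.1606, 0.4505]), array([-0.0755, -0.2982, -0.9517]))
pics/w1080.png
pics/w1205.png
```

View pics/w1205.png

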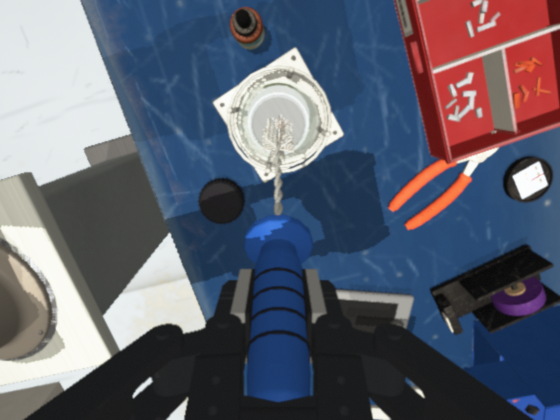

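The picture shows the brush head (278,131) right over the mouth (277,124), with the brush tilted about 19.6° along the tool's x; going in.

Call:
move_arm:
  deltas:
    - [[0.2, 0, 2, 0], [0, 0, 2, 0], [0.6, 0, 2, 0], [0.6, 0, 2, 0], [0.6, 0, 2, 0], [0, 0, 0, 0], [0, 0, 0, 0]]

```text
time: 13.7
eef_pos: [0.495, 0.1003, 0.2076]
ee_rot: [[0.258, 0.966, -0.0], [0.966, -0.258, -0.0], [-0.0, -0.0, -1.0]]
wrist_force: [-0.1, -0.5, 0.1]
width: 0.239
grip_force: 60.1
```

Call:
move_arm:
  deltas:
    - [[0, 0, 1.8, 0], [0, 0, 1.8, 0], [0, 0, 0, 0], [0, 0, 0, 0]]

```text
time: 14.1
eef_pos: [0.4955, 0.1002, 0.1725]
ee_rot: [[0.259, 0.966, 0.002], [0.966, -0.259, 0.0], [0.001, 0.001, -1.0]]
wrist_force: [1.2, 0.1, -1.1]
width: 0.248
grip_force: 60.2
```

```bash
python3 wt.py|head -5; python3 look.py i streak bottle bottle_mouth brush_end | grep -v wristcam
python3 - <<'E'
import cv2
a=cv2.imread("pics/i_side.png")[200:340,210:370];b=cv2.imread("pics/i_scene.png")[180:320,160:320]
f=lambda x:cv2.resize(x,None,fx=2.5,fy=2.5,interpolation=cv2.INTER_CUBIC)
cv2.imwrite("pics/i2.png",cv2.hconcat([f(a),f(b)]))
E
```

```text
time 14.15 tcp [0.4957 0.1002 0.1728] F [-0.2258  0.0398 -0.8955] T [-0.0125 -0.0209  0.0093]
brush_end [278. 130.] 0.75 tool from grasp [ 0.0852  0.0004 -0.1494] tilt 150.31928251282008
brush_end [278. 130.] 0.75 tool from grasp [ 0.0578 -0.0001  0.162 ] tilt 19.64828717287113
brush_collar [275. 237.] 0.57 tool from grasp [ 0.0364 -0.0009 -0.011 ] tilt 106.86917352937577
brush_collar [275. 237.] 0.57 tool from grasp [ 0.0181 -0.0014  0.0334] tilt 28.399702394990257
streak [('scene', [227, 255], 0.83), ('side', [284, 278], 0.74), ('wrist', [276, 107], 0.75)]
    [0.5152 0.1778 0.0522] [np.float64(0.00451130846509627), np.float64(0.0017261067960599608), np.float64(0.0038487220673362422)]
bottle [('scene', [243, 268], 0.63), ('side', [287, 286], 0.68), ('wrist', [279, 151], 0.68)]
    [0.5062 0.1384 0.0044] [np.float64(0.003003633344929214), np.float64(0.0016709733279257502), np.float64(0.0023608298581221034)]
bottle_mouth [('scene', [243, 218], 0.9), ('side', [288, 236], 0.61), ('wrist', [278, 179], 0.81)]
    [0.5053 0.1398 0.1278] [np.float64(0.0015936072758373178), np.float64(0.0021188352551442793), np.float64(0.0007979182015219625)]
brush_end [('wrist', [278, 127], 0.78)]
15.1 [0.4949 0.1003 0.1712] [[0.2582747996941535, 0.9660714904201378, 5.692414679845169e-05], [0.9660714883038493, -0.2582748034533328, 7.339978148470227e-05], [8.561150912155067e-05, 3.603548135742479e-05, -0.9999999956860567]] [0.0481 0.3641 1.6698 0.0001 1.1076 0.3093] [ 1.0077  0.1687 -0.2715]
```

View pics/i2.png

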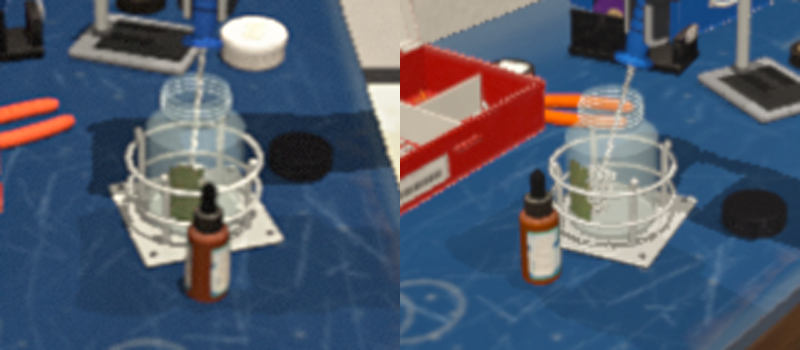

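Side view (left) and scene view (right) show the brush head inside the bottle beside the streak (side crop ~(187,192)). Now pressing outward in tool +x.

Call:
move_arm:
  deltas:
    - [[0.4, 0, -0.4, 0], [0.4, 0, 0, 0], [0.4, 0, 0, 0], [0, 0, 0, 0]]

```text
time: 15.5
eef_pos: [0.498, 0.1123, 0.1751]
ee_rot: [[0.258, 0.966, -0.0], [0.966, -0.258, -0.0], [-0.0, -0.0, -1.0]]
wrist_force: [-0.8, -0.9, 0.3]
width: 0.243
grip_force: 60.2
```

Call:
move_arm:
  deltas:
    - [[0.3, 0, 0, 0], [0, 0, 0, 0]]

```text
time: 15.7
eef_pos: [0.4987, 0.1149, 0.1751]
ee_rot: [[0.258, 0.966, -0.0], [0.966, -0.258, -0.0], [-0.0, -0.0, -1.0]]
wrist_force: [-0.6, -1.2, -0.3]
width: 0.245
grip_force: 60.2
```

Call:
move_arm:
  deltas:
    - [[0.2, 0, 0, 0], [0, 0, 0, 0]]

```text
time: 15.9
eef_pos: [0.4992, 0.1166, 0.1752]
ee_rot: [[0.258, 0.966, -0.0], [0.966, -0.258, -0.0], [-0.001, -0.0, -1.0]]
wrist_force: [-0.3, -3.4, -1.0]
width: 0.241
grip_force: 60.2
```

Call:
move_arm:
  deltas:
    - [[0.2, 0, 0, 0], [0, 0, 0, 0]]

```text
time: 16.1
eef_pos: [0.4997, 0.1184, 0.1753]
ee_rot: [[0.258, 0.966, -0.0], [0.966, -0.258, -0.001], [-0.001, -0.0, -1.0]]
wrist_force: [-1.6, -4.8, 0.9]
width: 0.244
grip_force: 60.2
```

Call:
move_arm:
  deltas:
    - [[0, 0, 0, 0], [0, 0, 0, 0], [0, 0, 0.3, 0], [0, 0, 0, 0]]

```text
time: 16.5
eef_pos: [0.4996, 0.1186, 0.1718]
ee_rot: [[0.258, 0.966, -0.0], [0.966, -0.258, -0.0], [-0.0, -0.0, -1.0]]
wrist_force: [0.4, -3.1, -1.1]
width: 0.246
grip_force: 60.0
```

Call:
move_arm:
  deltas:
    - [[0, 0, -0.5, 0], [0, 0, -0.5, 0], [0, 0, -0.5, 0]]

```text
time: 16.8
eef_pos: [0.4996, 0.1188, 0.1875]
ee_rot: [[0.258, 0.966, -0.0], [0.966, -0.258, 0.0], [-0.0, -0.0, -1.0]]
wrist_force: [-1.1, -4.0, -3.3]
width: 0.239
grip_force: 59.8
```

Call:
move_arm:
  deltas:
    - [[0, 0, -0.5, 0], [0, 0, -0.5, 0], [0, 0, -0.5, 0]]

```text
time: 17.1
eef_pos: [0.4998, 0.1187, 0.2027]
ee_rot: [[0.258, 0.966, 0.0], [0.966, -0.258, 0.0], [0.0, 0.0, -1.0]]
wrist_force: [-0.9, -2.3, -3.7]
width: 0.24
grip_force: 59.8
```

Call:
move_arm:
  deltas:
    - [[0, 0, -0.5, 0], [0, 0, -0.5, 0], [0, 0, 0, 0], [0, 0, 0, 0]]

```text
time: 17.5
eef_pos: [0.4999, 0.1186, 0.2127]
ee_rot: [[0.258, 0.966, 0.001], [0.966, -0.258, -0.0], [0.0, 0.001, -1.0]]
wrist_force: [-2.1, -4.4, 0.9]
width: 0.242
grip_force: 60.2
```

```bash
python3 wt.py|head -3; python3 look.py j streak bottle bottle_mouth brush_end | grep -v wristcam
```

```text
time 17.55 tcp [0.4999 0.1186 0.2126] F [-1.4704 -4.1832  0.6127] T [-1.2205  0.4943  0.0331]
brush_collar [277. 243.] 0.65 tool from grasp [ 0.0354  0.     -0.0139] tilt 111.4520711944224
brush_collar [277. 243.] 0.65 tool from grasp [ 0.0142 -0.0001  0.0352] tilt 21.935268547622258
streak [('scene', [227, 255], 0.93), ('side', [284, 278], 0.97), ('wrist', [275, 118], 0.8)]
    [0.5141 0.1838 0.0548] [np.float64(0.0015234813008993128), np.float64(0.0010865686717380246), np.float64(0.0008828145478547206)]
bottle [('scene', [240, 269], 0.91), ('side', [290, 286], 0.69), ('wrist', [274, 159], 0.59)]
    [0.5026 0.1477 0.009 ] [np.float64(0.006086471290013518), np.float64(0.0034936629152890427), np.float64(0.004627620688450983)]
bottle_mouth [('scene', [242, 219], 0.82), ('side', [287, 239], 0.63), ('wrist', [270, 182], 0.84)]
    [0.504  0.147  0.1267] [np.float64(0.0037365773532382577), np.float64(0.004054718316392564), np.float64(0.0018976120407084075)]
brush_end [('wrist', [280, 242], 0.71)]
18.5 [0.4998 0.1187 0.2122] [[0.25830667146571706, 0.966062969754165, 4.411423109931119e-05], [0.9660629663509014, -0.258306674380564, 8.37600770206436e-05], [9.231250908151024e-05, 2.098133825716036e-05, -0.999999995519092]] [0.0838 0.3378 1.5857 0.0001 1.218  0.345 ] [-0.989  -3.788   2.7533]
```

Call:
move_arm:
  deltas:
    - [[0, 0, 0.5, 0], [0, 0, 0.5, 0], [0, 0, 0.5, 0]]

```text
time: 18.8
eef_pos: [0.4996, 0.1187, 0.1966]
ee_rot: [[0.258, 0.966, -0.0], [0.966, -0.258, 0.0], [-0.0, -0.0, -1.0]]
wrist_force: [-1.4, -4.6, 2.1]
width: 0.24
grip_force: 60.3
```

Call:
move_arm:
  deltas:
    - [[0, 0, 0.5, 0], [0, 0, 0.5, 0], [0, 0, 0.5, 0]]

```text
time: 19.1
eef_pos: [0.4997, 0.1187, 0.1816]
ee_rot: [[0.258, 0.966, -0.0], [0.966, -0.258, 0.0], [-0.0, -0.0, -1.0]]
wrist_force: [-1.8, -4.8, 1.1]
width: 0.24
grip_force: 60.3
```

Call:
move_arm:
  deltas:
    - [[0, 0, 0.5, 0], [0, 0, 0.2, 0], [0, 0, 0, 0], [0, 0, 0, 0], [0, 0, 0, 0]]

```text
time: 19.6
eef_pos: [0.4996, 0.1189, 0.175]
ee_rot: [[0.258, 0.966, -0.001], [0.966, -0.258, 0.0], [0.0, -0.001, -1.0]]
wrist_force: [-1.2, -3.6, -3.9]
width: 0.244
grip_force: 60.2
```

Call:
move_arm:
  deltas:
    - [[0, 0, 0, 0], [0, 0, -0.4, 0], [0, 0, -0.5, 0], [0, 0, -0.5, 0], [0, 0, -0.5, 0], [0, 0, -0.5, 0]]

```text
time: 20.2
eef_pos: [0.4998, 0.1187, 0.1999]
ee_rot: [[0.258, 0.966, 0.001], [0.966, -0.258, 0.0], [0.0, 0.0, -1.0]]
wrist_force: [-1.2, -1.9, -2.1]
width: 0.243
grip_force: 60.2
```

Call:
move_arm:
  deltas:
    - [[0, 0, -0.5, 0], [0, 0, -0.5, 0], [0, 0, -0.4, 0], [0, 0, 0.1, 0], [0, 0, 0, 0], [0, 0, 0, 0]]

```text
time: 20.8
eef_pos: [0.4999, 0.1186, 0.2125]
ee_rot: [[0.258, 0.966, 0.001], [0.966, -0.258, -0.0], [0.0, 0.001, -1.0]]
wrist_force: [-1.8, -3.6, 1.8]
width: 0.24
grip_force: 60.3
```

Call:
move_arm:
  deltas:
    - [[0, 0, 0.5, 0], [0, 0, 0.5, 0], [0, 0, 0.5, 0], [0, 0, 0.5, 0], [0, 0, 0.5, 0], [0, 0, 0.5, 0], [0, 0, 0.6, 0], [0, 0, 0.1, 0], [0, 0, 0, 0], [0, 0, 0, 0]]

```text
time: 21.8
eef_pos: [0.4996, 0.1189, 0.1749]
ee_rot: [[0.258, 0.966, -0.001], [0.966, -0.258, 0.0], [0.0, -0.001, -1.0]]
wrist_force: [-0.5, -3.2, -3.1]
width: 0.243
grip_force: 60.1
```

Call:
move_arm:
  deltas:
    - [[0, 0, -0.4, 0], [0, 0, -0.5, 0], [0, 0, -0.5, 0], [0, 0, -0.5, 0], [0, 0, -0.5, 0], [0, 0, -0.5, 0], [0, 0, -0.4, 0], [0, 0, -0.4, 0], [0, 0, 0, 0], [0, 0, 0, 0]]

```text
time: 22.8
eef_pos: [0.4999, 0.1185, 0.2126]
ee_rot: [[0.258, 0.966, 0.001], [0.966, -0.258, -0.0], [-0.0, 0.001, -1.0]]
wrist_force: [-1.2, -4.0, 1.9]
width: 0.241
grip_force: 60.1
```

```bash
python3 look.py k streak bottle bottle_mouth | grep -v wristcam
python3 - <<'E'
import cv2
a=cv2.imread("pics/k_side.png")[200:340,210:370];b=cv2.imread("pics/k_scene.png")[180:320,160:320]
f=lambda x:cv2.resize(x,None,fx=2.5,fy=2.5,interpolation=cv2.INTER_CUBIC)
cv2.imwrite("pics/k2.png",cv2.hconcat([f(a),f(b)]))
E
```

```text
streak [('scene', [229, 255], 0.74), ('side', [284, 278], 0.66), ('wrist', [279, 122], 0.92)]
    [0.5143 0.1794 0.0513] [np.float64(0.00034521033249625344), np.float64(0.002612378109262111), np.float64(0.002472298927131124)]
bottle [('scene', [243, 266], 0.76), ('side', [290, 286], 0.75), ('wrist', [273, 158], 0.76)]
    [0.5013 0.1462 0.0111] [np.float64(0.0023396562413045925), np.float64(0.003087683467462141), np.float64(0.0015125318681806744)]
bottle_mouth [('scene', [244, 219], 0.88), ('side', [289, 239], 0.73), ('wrist', [269, 184], 0.76)]
    [0.502  0.1456 0.1268] [np.float64(0.003770140729533908), np.float64(0.0034206027999751677), np.float64(0.0009236733568452285)]
23.4 [0.4998 0.1187 0.2123] [[0.2582507144559391, 0.9660779003019891, 0.00024296315937855146], [0.9660779279323028, -0.25825072506693986, 1.2822952325489726e-05], [7.513338293233864e-05, 0.00023140980897678903, -0.9999999704022371]] [ 0.0838  0.3378  1.5856 -0.      1.218   0.345 ] [-1.3114 -4.2287  2.3739]
```

View pics/k2.png

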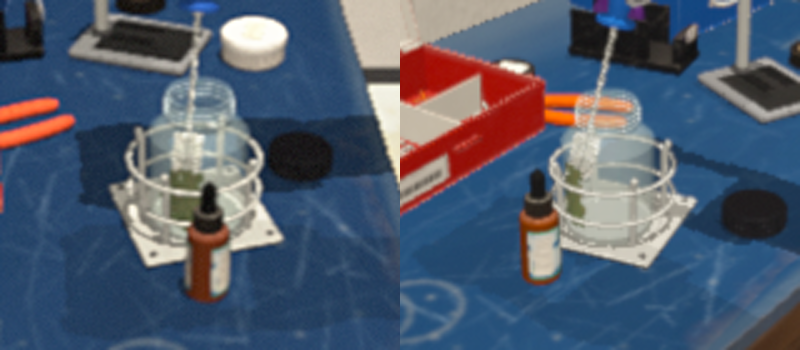

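The crops show the head on the upper streak (side crop ~(187,150)) with the bottle upright in its stand. Strokes done; withdrawing along the brush's axis.

Call:
move_arm:
  deltas:
    - [[-0.7, 0, 0, 0], [-0.6, 0, 0, 0], [-0.5, 0, -2, 0], [-0.5, 0, -2, 0], [-0.5, 0, -2, 0], [0, 0, -3, 0], [0, 0, 0, 0], [0, 0, 0, 0]]

```text
time: 24.2
eef_pos: [0.4926, 0.0917, 0.3023]
ee_rot: [[0.258, 0.966, 0.001], [0.966, -0.258, 0.001], [0.001, 0.001, -1.0]]
wrist_force: [-0.4, -0.6, -1.1]
width: 0.243
grip_force: 60.3
```

```bash
python3 wt.py; python3 look.py l bottle bottle_mouth | grep -v wristcam
```

```text
time 24.25 tcp [0.4922 0.0917 0.3014] F [-0.4814 -0.0761 -1.1878] T [-0.0665  0.0039  0.002 ]
brush_end [280. 130.] 0.68 tool from grasp [ 0.0852  0.0005 -0.1494] tilt 150.31988453076917
brush_end [280. 130.] 0.68 tool from grasp [0.0579 0.0019 0.1619] tilt 19.684071825573348
brush_collar [278. 237.] 0.96 tool from grasp [ 0.0362  0.0008 -0.0115] tilt 107.58638236593764
brush_collar [278. 237.] 0.96 tool from grasp [0.0177 0.0009 0.0336] tilt 27.723570555510413
bottle_mouth {'uv': [271.7, 133.4], 'confidence': 0.68} [0.5007 0.1434 0.126 ]
streak {'uv': [275.1, 88.2], 'confidence': 0.66} [0.5135 0.1815 0.047 ]
bottle [('scene', [241, 268], 0.65), ('side', [288, 284], 0.72), ('wrist', [276, 125], 0.68)]
    [0.5038 0.1443 0.0101] [np.float64(0.006256948846556625), np.float64(0.002940491179853163), np.float64(0.0038263668660309977)]
bottle_mouth [('scene', [243, 219], 0.59), ('side', [290, 239], 0.78), ('wrist', [272, 131], 0.74)]
    [0.5011 0.146  0.1271] [np.float64(0.0032837038246060733), np.float64(0.0035671226156980098), np.float64(0.0005830538749692757)]
24.9 [0.4925 0.0916 0.3022] [[0.2582935730563688, 0.9660664711622158, 5.842908422602983e-05], [0.9660664630747887, -0.25829357858791446, 0.00012721012755942076], [0.00013798529628577028, 2.35888203626225e-05, -0.9999999902018126]] [0.0308 0.2502 1.4569 0.0001 1.4345 0.292 ] [-0.7741  0.56   -0.9024]
```

Call:
move_arm:
  deltas:
    - [[0, 0, 0, 3.5], [0, 0, 0, 3.5], [-3.7, 0.95, 0, 0], [-3.7, 0.95, 0, 0], [-3.7, 0.95, 0, 0], [-3.7, 0.95, 0, 0], [-3.7, 0.95, 0, 0], [-3.6, 0.95, 0, 0], [-3.5, 0.86, 0, 0], [0, 0, 0, 0]]

```text
time: 25.9
eef_pos: [0.457, -0.174, 0.302]
ee_rot: [[0.378, 0.926, -0.0], [0.926, -0.378, -0.001], [-0.001, 0.0, -1.0]]
wrist_force: [-0.5, 1.1, 0.3]
width: 0.243
grip_force: 60.2
```

Call:
move_arm:
  deltas:
    - [[0, 0, 0, 0], [0, 0, 3, 0], [0, 0, 3, 0], [0, 0, 2.2, 0], [0, 0, 0, 0], [0, 0, 0, 0]]

```text
time: 26.5
eef_pos: [0.458, -0.1695, 0.2209]
ee_rot: [[0.373, 0.928, 0.0], [0.928, -0.373, 0.0], [0.0, 0.0, -1.0]]
wrist_force: [-0.1, 0.8, -0.6]
width: 0.242
grip_force: 60.2
```

```bash
python3 go.py .5318 -.2003 .2178;python3 wt.py|head -3; cp pics/w2*.png /tmp; ls pics/w*
```

```text
tool cm [-0.11  7.99  0.31] yaw of y -21.890458987157817 t 26.5
time 26.55 tcp [ 0.4584 -0.1699  0.2215] F [-0.2281  0.2061  0.2523] T [ 0.0234 -0.0206  0.0292]
brush_end [279. 132.] 0.67 tool from grasp [ 0.0857  0.0001 -0.1491] tilt 150.12897773091706
brush_end [279. 132.] 0.67 tool from grasp [0.0568 0.0002 0.1623] tilt 19.289576021339276
pics/w1080.png
pics/w1205.png
pics/w1415.png
pics/w1755.png
pics/w2425.png
pics/w2655.png
```

Call:
move_arm:
  deltas:
    - [[-0.2, 2, 0, 0], [0, 2, 0, 0], [0, 2, 0, 0], [0, 1.9, 0, 0], [0, 0, 0, 0], [0, 0, 0, 0]]

```text
time: 27.35
eef_pos: [0.5298, -0.2016, 0.2202]
ee_rot: [[0.374, 0.927, -0.0], [0.927, -0.374, 0.0], [0.0, -0.001, -1.0]]
wrist_force: [0.2, -0.2, -1.2]
width: 0.241
grip_force: 60.2
```

Call:
move_arm:
  deltas:
    - [[0.5, 0, 0, 0], [0.5, 0, 0, 0], [0.5, 0, 0, 0], [0.5, 0, 0, 0], [0.5, 0, 0, 0], [0.5, 0, 0, 0], [0.5, 0, 0, 0], [0.5, 0, 0, 0], [0, 0, 0, 0]]

```text
time: 28.25
eef_pos: [0.5444, -0.1654, 0.2211]
ee_rot: [[0.374, 0.927, 0.0], [0.927, -0.374, -0.003], [-0.003, 0.001, -1.0]]
wrist_force: [-1.7, -5.8, 0.9]
width: 0.244
grip_force: 59.0
```

Call:
move_arm:
  deltas:
    - [[-0.5, 0, 0, 0], [-0.5, 0, 0, 0], [0, 0, 0, 0]]

```text
time: 28.55
eef_pos: [0.5409, -0.1741, 0.2202]
ee_rot: [[0.375, 0.927, 0.0], [0.927, -0.375, 0.001], [0.001, -0.0, -1.0]]
wrist_force: [0.5, 0.1, -1.1]
width: 0.242
grip_force: 59.0
```

```bash
python3 go.py .5423 -.1743 .1789;python3 wt.py|head -5
```

```text
tool cm [0.03 0.14 4.13] yaw of y -22.004379556042984 t 28.55
time 28.6 tcp [ 0.5411 -0.1739  0.2202] F [ 0.815  -0.569  -1.0441] T [0.0055 0.0025 0.0152]
brush_end [279. 206.] 0.76 tool from grasp [ 0.0897  0.0003 -0.1467] tilt 148.55348633605118
brush_end [279. 206.] 0.76 tool from grasp [-0.0089  0.0006  0.1718] tilt -2.9769852551495513
brush_collar [278. 269.] 0.97 tool from grasp [ 0.0301  0.0001 -0.0232] tilt 127.65158579643057
brush_collar [278. 269.] 0.97 tool from grasp [-0.0018 -0.      0.038 ] tilt -2.6742848231758964
```

Call:
move_arm:
  deltas:
    - [[0, 0.14, 1.5, 0], [0, 0, 1.5, 0], [0, 0, 0.8, 0], [0, 0, 0.2, 0], [0, 0, 0, 0], [0, 0, 0, 0]]

```text
time: 29.4
eef_pos: [0.543, -0.1746, 0.1808]
ee_rot: [[0.374, 0.927, 0.001], [0.927, -0.374, -0.0], [0.0, 0.001, -1.0]]
wrist_force: [0.2, -0.6, -0.9]
width: 0.242
grip_force: 58.9
```

Call:
move_arm:
  deltas:
    - [[0, 0, 0.15, 0], [0, 0, 0, 0], [0, 0, 0, 0]]

```text
time: 29.7
eef_pos: [0.5431, -0.1747, 0.1793]
ee_rot: [[0.374, 0.927, 0.002], [0.927, -0.374, -0.001], [-0.0, 0.002, -1.0]]
wrist_force: [0.8, 0.1, 2.6]
width: 0.242
grip_force: 59.2
```

Call:
move_arm:
  deltas:
    - [[0, 0, 0, 0], [0, 0, 0, 0], [0, 0, 0, 0], [0, 0, 0, 0], [0, 0, 0, 0], [0, 0, 0, 0], [0, 0, 0, 0], [0, 0, 0, 0]]
  fingers: 1

```text
time: 30.5
eef_pos: [0.5426, -0.1745, 0.1787]
ee_rot: [[0.374, 0.927, 0.0], [0.927, -0.374, 0.0], [0.0, 0.0, -1.0]]
wrist_force: [-0.4, -0.4, 0.5]
width: 1.003
grip_force: 0.0
```

Call:
move_arm:
  deltas:
    - [[0, 0, -1, 0], [0, 0, -3, 0], [0, 0, -4, 0], [0, 0, -4, 0], [0, 0, -3, 0], [0, 0, 0, 0], [0, 0, 0, 0], [0, 0, 0, 0]]

```text
time: 31.3
eef_pos: [0.5421, -0.1742, 0.3276]
ee_rot: [[0.374, 0.927, -0.002], [0.927, -0.374, 0.001], [0.0, -0.002, -1.0]]
wrist_force: [-0.1, 0.1, -0.5]
width: 1.001
grip_force: 0.0
```

```bash
python3 look.py m rack_seat brush_collar brush_end bottle bottle_mouth stand| grep -v wristcam
python3 - <<'E'
import cv2
a=cv2.imread("pics/m_side.png")[120:320,190:370];b=cv2.imread("pics/m_wrist.png")[100:300,180:380]
f=lambda x:cv2.resize(x,None,fx=2,fy=2,interpolation=cv2.INTER_CUBIC)
cv2.imwrite("pics/m2.png",cv2.hconcat([f(a),f(b)]))
E
```

```text
rack_seat [('scene', [309, 169], 0.67), ('side', [270, 164], 0.92), ('wrist', [278, 194], 0.67)]
    [ 0.5416 -0.1746  0.156 ] [np.float64(0.007339536077738871), np.float64(0.005583299038367915), np.float64(0.002446262416440938)]
brush_collar [('side', [272, 164], 0.96), ('wrist', [280, 195], 0.92)]
    [ 0.5393 -0.1777  0.1603] [np.float64(0.0033404965145248456), np.float64(0.0033404965145247692)]
brush_end [('scene', [310, 209], 0.47), ('side', [274, 210], 0.61), ('wrist', [280, 167], 0.5)]
    [ 0.5381 -0.1763  0.0292] [np.float64(0.0014652976529644988), np.float64(0.00630505950414523), np.float64(0.005260432222998275)]
bottle [('scene', [240, 268], 0.65), ('side', [290, 288], 0.69)]
    [0.5002 0.1601 0.0155] [np.float64(0.0012537668667354056), np.float64(0.0012537668667353561)]
bottle_mouth [('scene', [247, 265], 0.67), ('side', [289, 240], 0.55)]
    [0.491  0.1367 0.0656] [np.float64(0.04321772095175076), np.float64(0.04321772095175073)]
stand [('scene', [245, 266], 0.63), ('side', [289, 285], 0.71)]
    [0.5012 0.1421 0.0101] [np.float64(0.000989505555640264), np.float64(0.0009895055556402323)]
32.35 [ 0.5426 -0.1744  0.3287] [[0.3741526386595967, 0.9273671331298518, 5.809114242731791e-05], [0.9273671287054861, -0.3741526426753807, 9.260437971836097e-05], [0.00010761321258990668, 1.9223642932981538e-05, -0.9999999940249239]] [-0.4456  0.376   1.2081  0.0001  1.5575 -0.0621] [-0.4246  0.1339  0.3505]
```

View pics/m2.png

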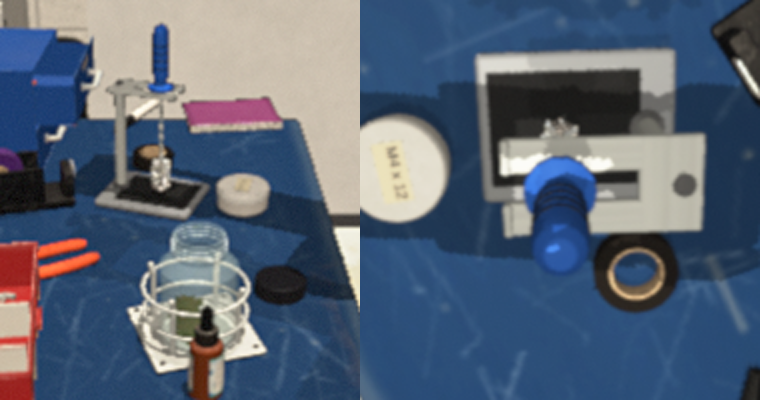

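The brush hangs upright, with its collar about 26 mm from the prong ends, so it is at the seat (wrist crop ~(560,190)). The bottle stands in its stand and the loose things haven't moved.

```bash
python3 -c "
from station import env
print(env.hand_in())"
```

```text
the job is handed in; nothing more can be done
None
```

The job is handed in with no verdict returned: I scrubbed the streak up and down for two and a half strokes at roughly 2–5 N (noisy wrist readings, dipping to about 2 N on the upstrokes, under the 3 N asked), and in the last pictures the brush hangs upright in the rack with the bottle down in its stand.

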